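# Load a paper roll on its sprung spindle into the counter dispenser

## Task

Take the paper roll on its spring-loaded spindle from the black cradle and fit it into the grey dispenser: press the red sprung tip into one end cup so that the spring gives, swing the plain blue tip in between the cheeks, and let the spring push it home so that both tips sit fully in their cups. Let go and leave the roll held by the cups alone, and do not disturb the other things on the counter.

Things in the scene. Friction and masses are not known exactly. Their poses are not given: they have to be found in the camera images.
- roll_centre (a point): Middle, on the axis, of the loose white paper roll: 44 mm diameter, 64 mm long, with spindle about 0.14 kg, lying level on the cradle, centre about 32 mm above the counter. The y axis runs along the spindle from red to blue tip. Each side has a blue collar (18 mm diameter, to 40 mm from the centre), then a 10 mm pin with a round nose. Grip the roll across its diameter.
- plain_tip (a point): Outermost point of the fixed blue pin, on the axis, 58 mm from roll_centre (point's +y).
- sprung_tip (a point): Outermost point of the red sprung pin, on the axis, 63 mm from roll_centre (point's -y) when the spring is relaxed. Total free length 121 mm.
- plunger (a joint): How far the red pin is pushed into the spindle, m: 0 relaxed, 0.020 fully in. The spring pushes out with 2.8 N at 0, 8.6 N at 0.0165, 9.8 N at 0.020. It reads about 0.003 when the spindle is seated in the dispenser.
- dispenser: Grey fixed dispenser, 134 mm wide (y), x from -40 to 85 mm, origin on the counter below the middle of the cup axis; x to its back, y along the cup axis, z up; open front to -x, roughly towards the robot. Cheeks 6 mm thick, inner faces at y = +-61 mm, on arms that reach forward to x = -13 mm. Base 8 mm high, back plate at x = 79 mm. The spindle may go in either way round.
- cup_left (a point): Floor centre of the left end cup (dispenser +y), 115 mm above the counter. Black flared cup facing the other: 7 mm deep, 12 mm wide at the floor, 18 mm at the rim, outside 24 mm. Floors 118 mm apart, rims 104 mm: with the red tip on its floor the spring must give over 10 mm for the blue tip to pass the other rim (14 to 18 mm is good).
- cup_right (a point): Centre of the floor of the right end cup (dispenser's -y side), same shape as the left one.
- hood_edge (a point): Middle of the front edge of the black hood over the dispenser's back, 28 mm behind the cup axis. The hood rises from here to the back; its lower edge here is 186 mm above the counter, 71 mm above the cup axis. So a gripper must reach in from the front and above, leaning 25 to 45 degrees from vertical.
- cradle: Low black fixed cradle under the roll, 36 x 50 mm, 13 mm high; origin under its centre, y along the spindle. It is narrower than the roll, so fingers pass beside it.
- ink_pad_mid (a point): Centre of the loose blue ink pad, 65 x 98 x 18 mm; a bystander.
- date_stamp_mid (a point): Centre of the loose upright date stamp with dark brown handle, 30 x 52 x 66 mm; a bystander.
- staples_box_mid (a point): Centre of the loose orange staples box, 47 x 86 x 27 mm; a bystander.
- padlock_mid (a point): Centre of the loose brass padlock, 64 x 42 x 19 mm; a bystander.
- spindle: The roll with its spindle as one loose piece; origin at roll_centre, same axes.
Mind the look-alikes: they are no part of the job. What is shaped like the spindle but purple is not meant.

How it is judged:
By the outcome, as a careful person would: the job done as asked, in the order asked, and still so for the second after the job is handed in, with the robot touching nothing.
It also fails if it takes over 48 s, if anything falls off the work surface, if the arm or the gripper's body presses on something with over 40 N, if the wrist force passes 120 N, or if a joint passes its speed limit or range.

## Robot

A 7-joint arm with a two-finger parallel gripper is mounted at the origin on a cart in front of the work surface, level with it; the furniture and walls round the work are solid. World frame = base frame: x ahead of the robot, y to its left, z up, the work surface at z = 0. Lengths are in m, angles in rad, forces in N, time in s.
With the tool pointing down it reaches from about 0.425 to 0.925 m from the base axis. Payload 6.8 kg.
Tool frame: the origin (TCP) lies between the finger pads; the fingertips stand r.tcp_to_tips ahead of it and the grasp point (between the pads) lies 3 mm ahead of it (r.tcp_to_tips is the distance from the TCP to the fingertips, in m); z points along the fingers, y is the line along which they close (so a half turn about z gives the same grasp; the last joint's range is limited). The gripper opens to 85 mm and grips with 20 to 120 N. Pads are 22 mm wide; open, the fingers measure 114 mm over their backs; the gripper's body (76 mm by 85 mm) begins 54 mm behind the grasp point. The pads swing forward as they close: fully open they stand 13 mm farther back than shut.
Start: joints at [1.037, 0.477, 0.022, 1.555, -0.011, 1.109, -0.083], TCP at [0.279, -0.615, 0.253] pointing down, gripper open.
Joint ranges: [-2.96, 2.96], [-0.34, 2.1], [-1.41, 1.46], [0.24, 2.44], [-1.37, 4.51], [0.17, 1.92], [-2.96, 2.96]. Speed limits (rad/s): [2.39, 2.39, 3.14, 3.14, 3.14, 3.14, 3.14].

## Interface

Orientations are given as a rotation vector (axis times angle).
In Python, from bench import r gives the robot as it stands. The module is installed in compiled form; this text tells all that it offers.
- The arm moves only by the tool step_arm, never from a script. Its argument "moves" is a list of rows, each an object of numbers: "rx", "ry", "rz": the turn, a rotation vector about the tool's x, y, z in degrees; "dx", "dy", "dz": the shift along the tool's x, y, z in mm; "gripper": the opening, from -1 (shut) to 1 (fully open). In form: [{"rx": .., "ry": .., "rz": .., "dx": .., "dy": .., "dz": .., "gripper": ..}, ...]. A call has 1 to 20 rows; each row shifts and turns the commanded pose from where the row before left it, along the tool's axes as they then stand; what a row does not reach is not made up. A row lasts 1/8 s, in which the tool goes at most 62.5 mm and 10.7 degrees, less where a joint would pass 70% of its speed; a pose out of reach is approached as far as the arm can. A call is refused whole if a number of a shift passes 62.5 or a number of a turn 10.7, either way. A call with a gripper value outside its range is refused whole. The fingers move at their own pace and stop on an object; "grip_force" is the grip in N (left out, the last holds). Time passes only in rows, so rows that do not move let the fingers close. It gives the time, the measured TCP pose, the force, the opening and the grip force at its end, in the units of the state.
- r.get_obs(): the state, without advancing time (a new reading comes with each control period).
- r.grab_frame(name): name is "side" or "top" or "wrist"; returns the picture (480x640x3 uint8, blue, green, red); there is no depth.
- r.camera_info(name): a dict with "mtx" (3x3 intrinsics, pixels), "rvec" (rotation vector, rad) and "tvec" (3), from world to camera coordinates, as OpenCV has them. Camera axes: x right, y down, z forward; pixel columns grow to the right and rows downward; lengths in m; the calibration is good to about 2 mm. The wrist camera is an equidistant fisheye: a pixel r from the principal point sees the ray r / f radians off the axis. A picture is of the moment at which its call begins: read the wrist's pose just before it. camera_info takes no time and is no camera call; for the wrist camera it gives the pose at the moment of the call.
- r.hand_in(): hands the job in; it is judged then, once.
The state is a dict: "clock": time; "joints": joint angles; "qvel": joint speeds; "tau": joint torques, N m; "tcp_pos": TCP position; "orientation": TCP orientation; "contact_force": force on the tool from outside, world axes, zero at the start; "moment": the same for the moment, N m; "grip_width": finger opening in m; "gripper_force": force on a finger pad.
Only numpy, scipy, OpenCV 4.12 (cv2) and the standard library are available. Lean on these libraries where they do the work, as an engineer would, in place of code of your own. Each camera call takes 0.05 s, during which the arm holds its last target. There are 200 camera calls.

## Working session

There is one attempt and no reset: what is moved stays moved. The work goes in short steps, Python scripts to look and compute and a tool call to move; the robot and the scene stay as the last step left them, time stands still between calls to the robot, and variables do not carry over. Pictures are saved under pics/ and viewed, at most 10 in all, crops included, and the job is handed in when it is done.

Besides the shell and the picture viewer there is one more tool, called after "Emit:" as a command line: name --argument value ..., lists and objects as JSON in quotes. step_arm: Moves the arm, as the interface text tells. Its arguments: {"type":"object","properties":{"moves":{"type":"array","items":{"type":"object","properties":{"rx":{"type":"number"},"ry":{"type":"number"},"rz":{"type":"number"},"dx":{"type":"number"},"dy":{"type":"number"},"dz":{"type":"number"},"gripper":{"type":"number"}}}},"grip_force":{"type":"number"}},"required":["moves"]}

```bash
mkdir -p pics
python3 - <<'E'
from bench import r
import cv2,numpy as np
o=r.get_obs();print(o['clock'],o['tcp_pos'],o['orientation'],o['grip_width'],r.tcp_to_tips)
for n in("side","top","wrist"):
    c=r.camera_info(n);print(n,c['mtx'],c['rvec'],c['tvec']);R=cv2.Rodrigues(np.array(c['rvec'],float))[0];print(-R.T@np.array(c['tvec']).ravel(),R[2])
    cv2.imwrite(f'pics/{n}0.png',r.grab_frame(n))
E
```

```text
0.0 [ 0.27855276 -0.61423061  0.2523161 ] [-3.06891972e+00 -6.63443310e-01  8.81146724e-04] 0.08530623390706246 0.022
side [[500.46946845   0.         323.0124969 ]
 [  0.         500.46946845 234.01904274]
 [  0.           0.           1.        ]] [ 0.19638799 -2.48157584  1.73980324] [0.60180052 0.13287385 0.96797624]
[0.44550623 0.9517809  0.46090634] [ 0.15914668 -0.92686219 -0.33999826]
top [[534.31025392   0.         318.63409772]
 [  0.         534.31025392 233.85479086]
 [  0.           0.           1.        ]] [ 2.20912274 -2.15712091  0.24787919] [0.01001406 0.60632181 1.2470383 ]
[0.41915719 0.127675   1.31561289] [ 0.14474715 -0.08000506 -0.98622891]
wrist [[371.64829954   0.         314.65184232]
 [  0.         371.64829954 236.41552972]
 [  0.           0.           1.        ]] [-2.42854512  1.56277272  0.23299034] [-0.67265692 -0.03754234  0.37985582]
[ 0.34578244 -0.58265794  0.37297645] [-0.2632693  -0.11727033 -0.95756825]
```

View pics/top0.png

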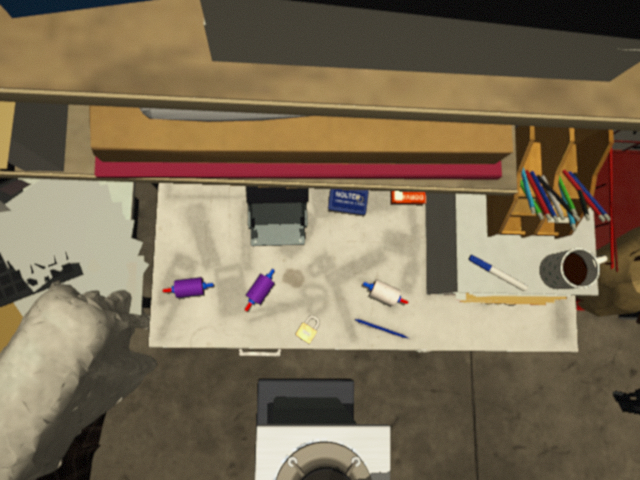

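View pics/side0.png

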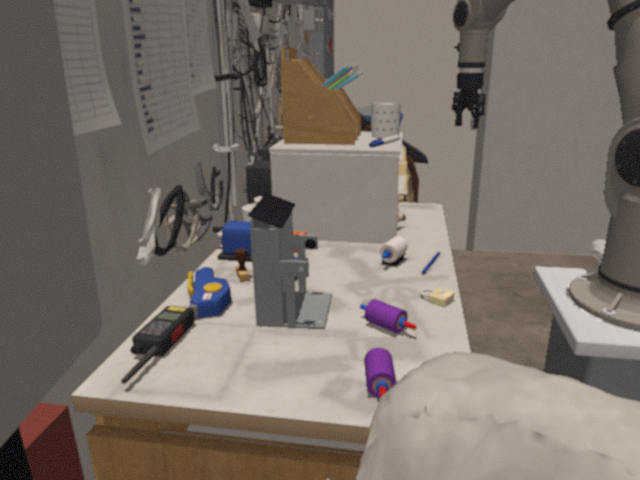

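The top view shows the white roll at about (385,293), with its blue tip at (366,286) and red tip at (406,301). The dispenser is at about (277,215), opening towards the robot. The purple decoys are at (187,288) and (261,290). The side view shows the dispenser at about (285,270) and the roll at (395,250).

```bash
cat > h.py <<'E'
from bench import r
import cv2,numpy as np
def cam(n):
    c=r.camera_info(n);R=cv2.Rodrigues(np.array(c['rvec'],float))[0];t=np.array(c['tvec'],float).ravel();return np.array(c['mtx']),R,t
def ray(n,px,c=None):
    K,R,t=c or cam(n);u=(np.array(px,float)-K[:2,2])/K[0,0]
    if n=='wrist':
        th=np.linalg.norm(u);d=np.r_[u/max(th,1e-9)*np.sin(th),np.cos(th)]
    else: d=np.r_[u,1]
    return -R.T@t,R.T@(d/np.linalg.norm(d))
def onz(n,px,z,c=None):
    C,d=ray(n,px,c);return C+d*(z-C[2])/d[2]
def proj(n,P,c=None):
    K,R,t=c or cam(n);p=R@np.array(P)+t
    if n=='wrist':
        th=np.arctan2(np.hypot(p[0],p[1]),p[2]);q=p[:2]/np.hypot(p[0],p[1])*th
    else:q=p[:2]/p[2]
    return q*K[0,0]+K[:2,2]
def tri(obs):
    A=np.zeros((3,3));b=np.zeros(3)
    for C,d in obs:
        M=np.eye(3)-np.outer(d,d);A+=M;b+=M@C
    return np.linalg.solve(A,b)
def masks(img):
    h=cv2.cvtColor(img,cv2.COLOR_BGR2HSV)
    red=cv2.inRange(h,(0,150,90),(8,255,255))|cv2.inRange(h,(172,150,90),(180,255,255))
    blue=cv2.inRange(h,(98,140,80),(118,255,255))
    return red,blue
E
python3 - <<'E'
from h import *
t=cv2.imread('pics/top0.png');s=cv2.imread('pics/side0.png')
for m,nm in zip(masks(t),('red','blue')):
    n,l,st,ce=cv2.connectedComponentsWithStats(m)
    for i in range(1,n):
        if st[i,4]>8 and 150<ce[i][0]<450 and ce[i][1]>180: print(nm,st[i],ce[i],onz('top',ce[i],.032))
a=cv2.resize(t[175:320,235:425],None,fx=3,fy=3,interpolation=cv2.INTER_CUBIC)
b=cv2.resize(s[185:335,235:335],None,fx=3.2,fy=3.2,interpolation=cv2.INTER_CUBIC)
v=np.zeros((480,570+320,3),np.uint8);v[:435,:570]=a;v[:480,570:]=b
cv2.imwrite('pics/c0.png',v[:, :890] if 0 else cv2.resize(v,(800,431)))
print(onz('top',(385,293),.05))
E
```

```text
red [391 191  35  13 141] [408.41843972 199.82269504] [ 0.7000261  -0.19958381  0.032     ]
red [403 191  18   4  32] [410.90625 192.25   ] [ 0.7195759 -0.2060441  0.032    ]
red [163 288   8   5  32] [166.75 290.  ] [0.46392784 0.37829094 0.032     ]
red [400 299   8   5  26] [403.53846154 301.07692308] [ 0.44907916 -0.18586581  0.032     ]
red [245 303   7   8  31] [247.67741935 306.64516129] [0.42877162 0.18863032 0.032     ]
blue [330 190  35  24 233] [346.3304721  204.43776824] [ 0.68289795 -0.04367328  0.032     ]
blue [344 191  23  13  59] [359.54237288 193.93220339] [ 0.71056699 -0.07639461  0.032     ]
blue [342 199  14   3  19] [349.10526316 199.68421053] [ 0.69510081 -0.05045698  0.032     ]
blue [267 270   7   8  29] [270.20689655 273.72413793] [0.50774202 0.13801765 0.032     ]
blue [202 283  11   6  40] [206.35  285.225] [0.47706803 0.28730373 0.032     ]
blue [364 283   9   7  38] [368.5 285.5] [ 0.48484594 -0.09981318  0.032     ]
blue [249 299   5   5  11] [251.18181818 300.90909091] [0.4423741  0.18089003 0.032     ]
blue [358 320  47  17  75] [380.52       327.98666667] [ 0.38393173 -0.12939534  0.032     ]
[ 0.46693837 -0.13655003  0.05      ]
```

View pics/c0.png

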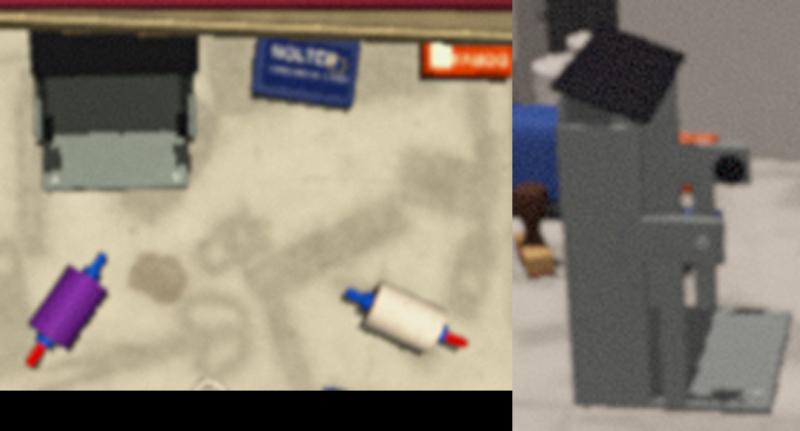

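The crop shows the dispenser base's front corners at about (251,244.7) and (304.4,244.4) in the top view. The cups are the dark spots on the cheeks near (252,224) and (303,222). The roll's blue end points left and away from the robot.

Run:
```python
from h import *
L=onz('top',(251.0,244.7),.008);R=onz('top',(304.4,244.4),.008);print(L,R,np.linalg.norm(L-R))
d=(L-R)/np.linalg.norm(L-R);b=np.array([d[1],-d[0],0]);print('axis',d,'origin',(L+R)/2+.04*b)
print('cups?',onz('top',(251.7,224.3),.115),onz('top',(303.2,221.4),.115))
# side cup: black disc of right cup
print('side right cup',235+ (728-513)/2.876)
```

```text
[0.57928695 0.18721029 0.008     ] [0.58371791 0.05638191 0.008     ] 0.13090339170619877
axis [-0.03384905  0.99942696  0.        ] origin [0.62147951 0.12315006 0.008     ]
cups? [0.61265171 0.18243138 0.115     ] [0.62300906 0.06609739 0.115     ]
side right cup 309.7566063977747
```

Emit:
step_arm --moves '[{"rz":-10.7,"dx":42,"dy":-42},{"rz":-10.7,"dx":36,"dy":-48},{"rz":-10.7,"dx":28,"dy":-54},{"rz":-10.7,"dx":18,"dy":-58},{}]'

```text
invalid input at $.moves[0]: expected keys rx, ry, rz, dx, dy, dz, gripper
```

Emit:
step_arm --moves '[{"rx":0,"ry":0,"rz":-10.7,"dx":0,"dy":0,"dz":0,"gripper":1},{"rx":0,"ry":0,"rz":-10.7,"dx":0,"dy":0,"dz":0,"gripper":1},{"rx":0,"ry":0,"rz":-10.7,"dx":0,"dy":0,"dz":0,"gripper":1},{"rx":0,"ry":0,"rz":-10.7,"dx":0,"dy":0,"dz":0,"gripper":1},{"rx":0,"ry":0,"rz":0,"dx":50,"dy":0,"dz":0,"gripper":1},{"rx":0,"ry":0,"rz":0,"dx":50,"dy":0,"dz":0,"gripper":1},{"rx":0,"ry":0,"rz":0,"dx":50,"dy":0,"dz":0,"gripper":1},{"rx":0,"ry":0,"rz":0,"dx":50,"dy":0,"dz":0,"gripper":1},{"rx":0,"ry":0,"rz":0,"dx":50,"dy":0,"dz":0,"gripper":1},{"rx":0,"ry":0,"rz":0,"dx":50,"dy":0,"dz":0,"gripper":1},{"rx":0,"ry":0,"rz":0,"dx":50,"dy":0,"dz":0,"gripper":1},{"rx":0,"ry":0,"rz":0,"dx":50,"dy":0,"dz":0,"gripper":1},{"rx":0,"ry":0,"rz":0,"dx":50,"dy":0,"dz":0,"gripper":1},{"rx":0,"ry":0,"rz":0,"dx":50,"dy":0,"dz":0,"gripper":1},{"rx":0,"ry":0,"rz":0,"dx":0,"dy":0,"dz":30,"gripper":1},{"rx":0,"ry":0,"rz":0,"dx":0,"dy":0,"dz":30,"gripper":1},{"rx":0,"ry":0,"rz":0,"dx":0,"dy":0,"dz":0,"gripper":1}]'

```text
clock: 2.28
tcp_pos: [0.4709, -0.1534, 0.1915]
orientation: [-2.613, -1.737, 0.005]
contact_force: [-0.3, 0.1, 1.6]
grip_width: 0.0851
gripper_force: 0.0
```

Run:
```python
from h import *
o=r.get_obs();c=cam('wrist');im=r.grab_frame('wrist');np.savez('w1.npz',K=c[0],R=c[1],t=c[2])
print(o['clock'],o['tcp_pos'],cv2.Rodrigues(np.array(o['orientation']))[0])
cv2.imwrite('pics/w1.png',im)
for m,nm in zip(masks(im),('red','blue')):
    n,l,st,ce=cv2.connectedComponentsWithStats(m)
    for i in range(1,n):
        if st[i,4]>40: print(nm,st[i],ce[i],onz('wrist',ce[i],.032,c))
```

```text
2.275 [ 0.47090941 -0.1534449   0.19145252] [[ 3.87322149e-01  9.21932512e-01 -4.68997618e-03]
 [ 9.21944284e-01 -3.87320046e-01  1.38552281e-03]
 [-5.39163262e-04 -4.86054040e-03 -9.99988042e-01]]
red [ 555  125   49   95 1539] [581.83820663 176.67446394] [ 0.71254289 -0.20273532  0.032     ]
blue [ 486    0   59   63 1707] [513.40187463  28.89982425] [ 0.68439003 -0.06076593  0.032     ]
blue [521  40  12  14  90] [526.1         47.28888889] [ 0.69004911 -0.07842465  0.032     ]
blue [299 134  11  23 206] [304.67475728 144.74271845] [ 0.48695543 -0.09273693  0.032     ]
blue [295 157  21  11 133] [305.17293233 162.12781955] [ 0.48216824 -0.10500793  0.032     ]
```

View pics/w1.png

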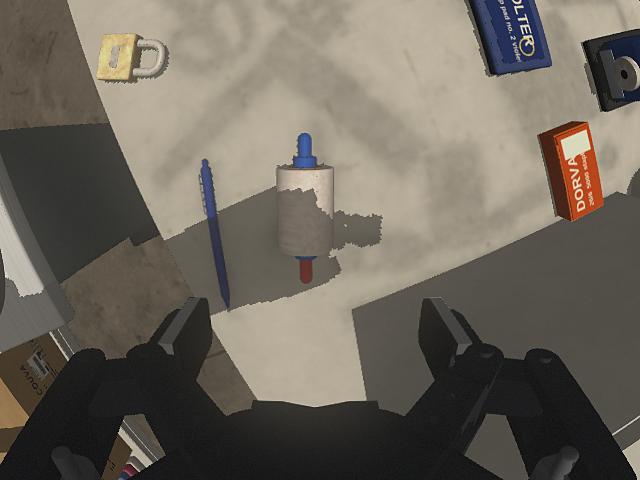

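The wrist view shows the roll lined up with the tool, its blue tip at (305,133) and red tip at (306,283). The two pad tips are near (200,310) and (433,310).

Run:
```python
from h import *
w=np.load('w1.npz');c=(w['K'],w['R'],w['t'])
B=onz('wrist',(305,133),.032,c);R=onz('wrist',(306,283),.032,c);print(B,R,np.linalg.norm(B-R))
d=(B-R)/np.linalg.norm(B-R);print(d,B-d*.058,R+d*.063)
o=r.get_obs();M=cv2.Rodrigues(np.array(o['orientation']))[0]
C=(B-d*.058+R+d*.063)/2
print('tool offset to C',M.T@(C-np.array(o['tcp_pos'])),'d in tool',M.T@d)
```

```text
[ 0.49062552 -0.08467173  0.032     ] [ 0.44419839 -0.19570514  0.032     ] 0.12034906692922043
[0.38577058 0.92259474 0.        ] [ 0.46825083 -0.13818222  0.032     ] [ 0.46850194 -0.13758167  0.032     ]
tool offset to C [ 0.0132007  -0.00918226  0.16093076] d in tool [ 9.99998112e-01 -1.93884557e-03 -1.30809757e-04]
```

Emit:
step_arm --moves '[{"rx":0,"ry":0,"rz":0,"dx":13,"dy":-9,"dz":40,"gripper":0.7},{"rx":0,"ry":0,"rz":0,"dx":0,"dy":0,"dz":40,"gripper":0.7},{"rx":0,"ry":0,"rz":0,"dx":0,"dy":0,"dz":30,"gripper":0.7},{"rx":0,"ry":0,"rz":0,"dx":0,"dy":0,"dz":25,"gripper":0.7},{"rx":0,"ry":0,"rz":0,"dx":0,"dy":0,"dz":15,"gripper":0.7},{"rx":0,"ry":0,"rz":0,"dx":0,"dy":0,"dz":9,"gripper":0.7},{"rx":0,"ry":0,"rz":0,"dx":0,"dy":0,"dz":0,"gripper":0.7},{"rx":0,"ry":0,"rz":0,"dx":0,"dy":0,"dz":0,"gripper":0.7}]'

```text
clock: 3.32
tcp_pos: [0.47, -0.1385, 0.0351]
orientation: [2.616, 1.738, 0.001]
contact_force: [-0.7, -0.2, -0.5]
grip_width: 0.0729
gripper_force: 0.0
```

Emit:
step_arm --grip_force 80 --moves '[{"rx":0,"ry":0,"rz":0,"dx":0,"dy":0,"dz":0,"gripper":-1},{"rx":0,"ry":0,"rz":0,"dx":0,"dy":0,"dz":0,"gripper":-1},{"rx":0,"ry":0,"rz":0,"dx":0,"dy":0,"dz":0,"gripper":-1},{"rx":0,"ry":0,"rz":0,"dx":0,"dy":0,"dz":0,"gripper":-1},{"rx":0,"ry":0,"rz":0,"dx":0,"dy":0,"dz":0,"gripper":-1},{"rx":0,"ry":0,"rz":0,"dx":0,"dy":0,"dz":0,"gripper":-1}]'

```text
clock: 4.08
tcp_pos: [0.4686, -0.138, 0.0351]
orientation: [-2.616, -1.738, 0.002]
contact_force: [-5.1, 2.2, 12.6]
grip_width: 0.0411
gripper_force: 79.0
```

Emit:
step_arm --moves '[{"rx":0,"ry":0,"rz":0,"dx":0,"dy":0,"dz":-15,"gripper":-1},{"rx":0,"ry":0,"rz":0,"dx":0,"dy":0,"dz":-35,"gripper":-1},{"rx":0,"ry":0,"rz":0,"dx":0,"dy":0,"dz":-40,"gripper":-1},{"rx":0,"ry":0,"rz":0,"dx":0,"dy":0,"dz":-40,"gripper":-1},{"rx":0,"ry":0,"rz":-10,"dx":0,"dy":0,"dz":-25,"gripper":-1},{"rx":0,"ry":0,"rz":-10,"dx":0,"dy":0,"dz":0,"gripper":-1},{"rx":0,"ry":0,"rz":-10,"dx":0,"dy":0,"dz":0,"gripper":-1},{"rx":0,"ry":0,"rz":-10,"dx":0,"dy":0,"dz":0,"gripper":-1},{"rx":0,"ry":0,"rz":0,"dx":40,"dy":26,"dz":0,"gripper":-1},{"rx":0,"ry":0,"rz":0,"dx":40,"dy":26,"dz":0,"gripper":-1},{"rx":0,"ry":0,"rz":0,"dx":40,"dy":26,"dz":0,"gripper":-1},{"rx":0,"ry":0,"rz":0,"dx":40,"dy":26,"dz":0,"gripper":-1},{"rx":-10,"ry":0,"rz":0,"dx":0,"dy":0,"dz":0,"gripper":-1},{"rx":-10,"ry":0,"rz":0,"dx":0,"dy":0,"dz":0,"gripper":-1},{"rx":-10,"ry":0,"rz":0,"dx":0,"dy":0,"dz":0,"gripper":-1},{"rx":-10,"ry":0,"rz":0,"dx":0,"dy":0,"dz":0,"gripper":-1},{"rx":0,"ry":0,"rz":0,"dx":0,"dy":0,"dz":0,"gripper":-1},{"rx":0,"ry":0,"rz":0,"dx":0,"dy":0,"dz":0,"gripper":-1}]'

```text
clock: 6.32
tcp_pos: [0.5092, 0.0402, 0.1717]
orientation: [1.65, 2.254, 0.555]
contact_force: [0.7, 0.8, -1.4]
grip_width: 0.0409
gripper_force: 84.9
```

Run:
```python
from h import *
o=r.get_obs();c=cam('wrist');im=r.grab_frame('wrist');np.savez('w2.npz',K=c[0],R=c[1],t=c[2])
print(o['clock'],o['joints'],o['tcp_pos'],cv2.Rodrigues(np.array(o['orientation']))[0],o['grip_width'])
cv2.imwrite('pics/w2.png',im);cv2.imwrite('pics/s2.png',r.grab_frame('side'));cv2.imwrite('pics/t2.png',r.grab_frame('top'))
```

```text
6.325 [ 0.52598276  0.23552117 -0.75347504  2.30663644  0.55762627  0.20114271
 -0.38901642] [0.50922188 0.04018956 0.17166531] [[-0.29992132  0.8410934   0.4501212 ]
 [ 0.9539304   0.26838295  0.13411708]
 [-0.00799987  0.46960887 -0.88283833]] 0.04085525587015142
```

View pics/w2.png

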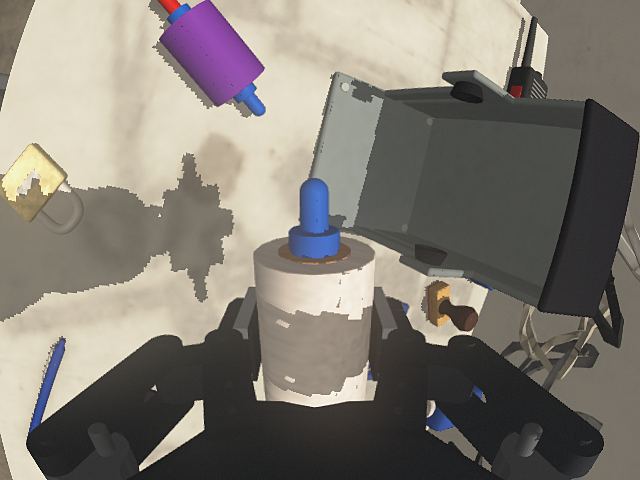

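The wrist view shows the roll held straight, with the blue tip at (314,180). The dispenser is beyond it: left cup near (466,92), right cup near (430,255), left front base corner near (335,73). I'll enlarge the cups.

Run:
```python
import cv2,numpy as np
w=cv2.imread('pics/w2.png');s=cv2.imread('pics/s2.png')
v=np.zeros((600,800,3),np.uint8)
def put(im,x,y,W,H,f,X,Y):
    c=cv2.resize(im[y:y+H,x:x+W],None,fx=f,fy=f,interpolation=cv2.INTER_CUBIC);v[Y:Y+c.shape[0],X:X+c.shape[1]]=c
put(w,400,60,130,50,3,0,0);put(w,370,215,130,75,3,0,155);put(w,290,60,130,70,3,0,385);
put(s,240,185,100,150,4,395,0)
cv2.imwrite('pics/c2.png',v)
```

```text
(no output)
```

View pics/c2.png

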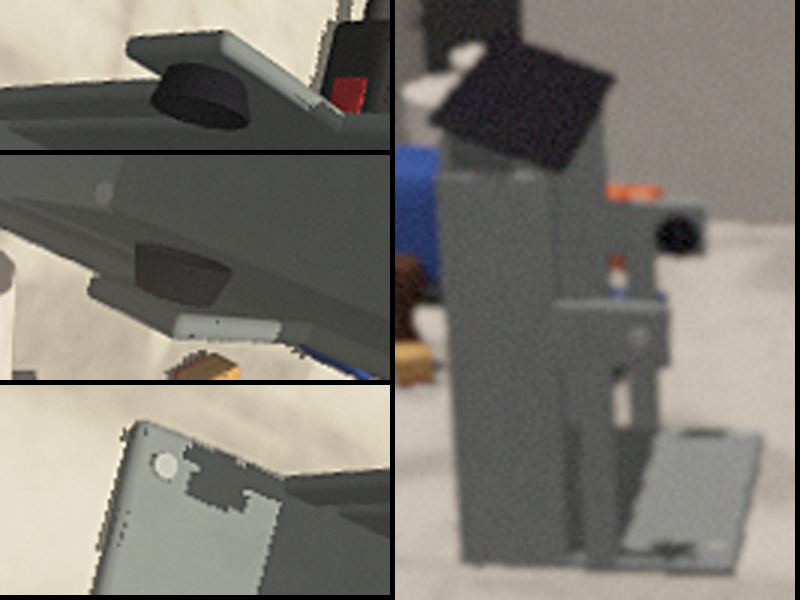

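In the enlargement, the left rim is at about (466.7,97.7) and the right rim at (431,248.3) in the wrist image. In the side view the right cup's disc is at (311.3,243.8) and the left cheek's screw at (300.8,268.8).

Run:
```python
from h import *
w=np.load('w2.npz');c=(w['K'],w['R'],w['t'])
L=onz('wrist',(466.7,97.7),.115,c);R=onz('wrist',(431,248.3),.115,c);print('rims',L,R,np.linalg.norm(L-R),(L+R)/2)
Rs=onz('side',(311.3,243.8),.115);Ls=onz('side',(300.8,268.8),.115);print('side',Rs,Ls,np.linalg.norm(Rs-Ls))
print('tri right',tri([ray('wrist',(431,248.3),c),ray('side',(311.3,243.8))]))
for n,a in(('w',(L-R)),('s',(Ls-Rs))):print(n,np.degrees(np.arctan2(-a[0],a[1])))
K=onz('wrist',(335,200/3+1),.008,c);print('base corner L',onz('wrist',(290+135/3,60+37/3),.008,c))
B=onz('wrist',(314,180),.1717,c);o=r.get_obs();M=cv2.Rodrigues(np.array(o['orientation']))[0];print('blue tip tool frame',M.T@(B-o['tcp_pos']))
# blue tip: ray vs plane tool y=0?
C,d=ray('wrist',(314,180),c);C=M.T@(C-o['tcp_pos']);d=M.T@d
print('at tool x=.058:',C+d*(.058-C[0])/d[0])
```

```text
rims [0.61722442 0.17798815 0.115     ] [0.62243288 0.07416438 0.115     ] 0.10395432783217029 [0.61982865 0.12607627 0.115     ]
side [0.62066213 0.06660159 0.115     ] [0.61617418 0.18613523 0.115     ] 0.1196178596382827
tri right [0.61903888 0.07453871 0.11802892]
w 2.8719147650113754
s 2.150189253542357
base corner L [0.57425344 0.18760953 0.008     ]
blue tip tool frame [ 0.05763428  0.00071541 -0.00052903]
at tool x=.058: [ 0.058       0.00071864 -0.00313779]
```

Emit:
step_arm --moves '[{"rx":0,"ry":0,"rz":0,"dx":24,"dy":16,"dz":14,"gripper":-1},{"rx":0,"ry":0,"rz":0,"dx":24,"dy":16,"dz":14,"gripper":-1},{"rx":0,"ry":0,"rz":0,"dx":23,"dy":16,"dz":15,"gripper":-1},{"rx":0,"ry":0,"rz":0,"dx":23,"dy":15,"dz":15,"gripper":-1},{"rx":0,"ry":0,"rz":0,"dx":0,"dy":0,"dz":0,"gripper":-1},{"rx":0,"ry":0,"rz":0,"dx":0,"dy":0,"dz":0,"gripper":-1}]'

```text
clock: 7.22
tcp_pos: [0.5585, 0.1543, 0.1479]
orientation: [1.65, 2.256, 0.552]
contact_force: [-0.5, -1.2, -1.5]
grip_width: 0.0408
gripper_force: 84.9
```

```bash
cat > plan.py <<'E'
from h import *
import sys
O=np.array([.619,.125,.115]);psi=np.radians(2.6)
OFF=np.array([0,.0007,.003])  # roll centre in tool frame
def disp():
    u=np.array([-np.sin(psi),np.cos(psi),0]);x=np.array([np.cos(psi),np.sin(psi),0]);return x,u,np.array([0,0,1.])
def state():
    o=r.get_obs();M=cv2.Rodrigues(np.array(o['orientation']))[0];return o,np.array(o['tcp_pos']),M
def report():
    o,p,M=state();D=np.array(disp());q=D@M
    print('t',o['clock'],'F',np.round(D@o['contact_force'],1),'w',round(o['grip_width'],4),'j',np.round(o['joints'],2))
    c=D@(p+M@OFF-O)*1e3;e=D@M[:,0]
    print('centre disp mm',c.round(1),'spindle dir',e.round(3),'tilt',np.degrees(np.arctan2(-e[0],e[1])).round(2),'lean',np.degrees(np.arccos(-M[2,2])).round(1))
    print('red tip(63)',(c-63*e).round(1),'blue',(c+58*e).round(1));return c,D,M
def goto(cd,tilt,lean):
    """tool-frame shift (mm, current axes) and turn (deg) to roll centre cd [disp mm]"""
    o,p,M=state();D=np.array(disp());t=np.radians(tilt);l=np.radians(lean)
    e=np.array([-np.sin(t),np.cos(t),0]);f=np.array([np.cos(t),np.sin(t),0])
    z=np.sin(l)*f+np.array([0,0,-np.cos(l)]);T=D.T@np.c_[e,np.cross(z,e),z]
    P=O+D.T@(np.array(cd)/1e3)-T@OFF
    print('shift',(M.T@(P-p)*1e3).round(1),'turn',np.degrees(cv2.Rodrigues(M.T@T)[0].ravel()).round(2))
E
python3 -c "
from plan import *
report()
D=np.array(disp());t=np.radians(15);e=np.array([-np.sin(t),np.cos(t),0])
A=np.array([0,-59+30,0])+63*e;print(A)
goto(A+[-40,0,0],15,38);goto(A,15,38)"
```

```text
t 7.225 F [-0.6 -1.2 -1.5] w 0.0408 j [-0.08  0.33 -0.38  2.21  0.9   0.22 -0.94]
centre disp mm [-57.1  32.6  30.5] spindle dir [-0.257  0.966 -0.009] tilt 14.92 lean 27.9
red tip(63) [-40.9 -28.3  31.1] blue [-72.   88.6  30. ]
[-16.30559984  31.85332706   0.        ]
shift [ -0.6 -14.3  27.5] turn [-10.15   0.47   0.2 ]
shift [-10.9  19.9  45.6] turn [-10.15   0.47   0.2 ]
```

Emit:
step_arm --moves '[{"rx":0,"ry":0,"rz":0,"dx":-1,"dy":-7,"dz":14,"gripper":-1},{"rx":0,"ry":0,"rz":0,"dx":0,"dy":-7,"dz":13.5,"gripper":-1},{"rx":-5,"ry":0.5,"rz":0.2,"dx":0,"dy":0,"dz":0,"gripper":-1},{"rx":-5,"ry":0,"rz":0,"dx":0,"dy":0,"dz":0,"gripper":-1},{"rx":0,"ry":0,"rz":0,"dx":0,"dy":0,"dz":0,"gripper":-1},{"rx":0,"ry":0,"rz":0,"dx":0,"dy":0,"dz":0,"gripper":-1}]'

```text
clock: 7.98
tcp_pos: [0.5595, 0.1444, 0.1146]
orientation: [1.623, 2.202, 0.59]
contact_force: [0.6, -0.3, -0.9]
grip_width: 0.041
gripper_force: 84.9
```

```bash
python3 -c "
from plan import *
report()
c=cam('wrist');im=r.grab_frame('wrist');np.savez('w3.npz',K=c[0],R=c[1],t=c[2])
s=r.grab_frame('side');cv2.imwrite('pics/w3.png',im);cv2.imwrite('pics/s3.png',s)
v=np.zeros((600,800,3),np.uint8)
a=cv2.resize(im[20:320,250:590],None,fx=1.45,fy=1.45,interpolation=cv2.INTER_CUBIC);v[:a.shape[0],:a.shape[1]]=a
b=cv2.resize(s[205:305,260:360],None,fx=3,fy=3,interpolation=cv2.INTER_CUBIC);v[:300,500:800]=b
cv2.imwrite('pics/c3.png',v)
"
```

```text
t 7.975 F [ 0.6 -0.3 -0.9] w 0.041 j [-0.09  0.39 -0.37  2.27  1.75  0.21 -1.79]
centre disp mm [-56.5  22.6  -2.6] spindle dir [-0.245  0.969 -0.027] tilt 14.21 lean 31.2
red tip(63) [-41.  -38.5  -0.9] blue [-70.7  78.8  -4.2]
```

View pics/c3.png

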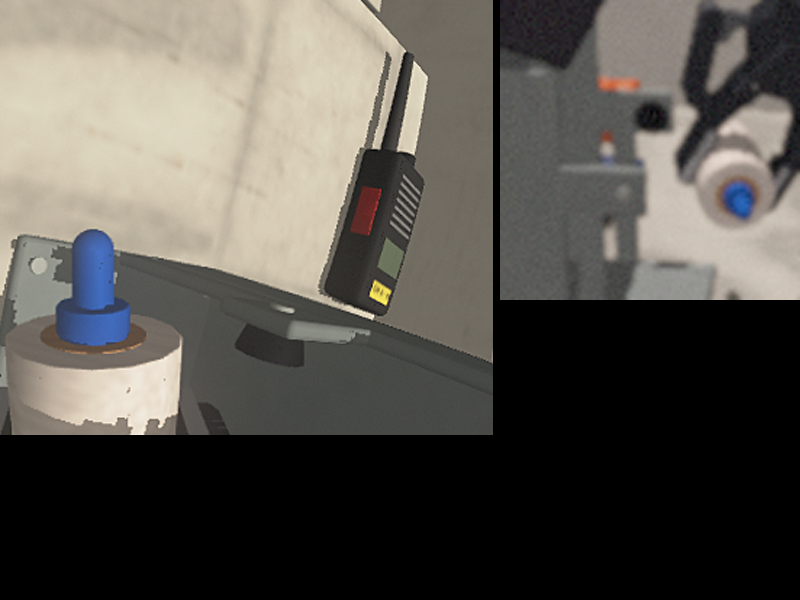

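In the enlargement, the side view has the blue tip at about (339.3,271.7) and the right cup at (311,243.3). The wrist view has the left rim centre near (436,267) and the blue tip near (315,178).

```bash
python3 -c "
from plan import *
c,D,M=report();w=np.load('w3.npz');cc=(w['K'],w['R'],w['t'])
tip=O+D.T@((c+58*(D@M[:,0]))/1e3)
print('pred blue tip side',proj('side',tip),'wrist',proj('wrist',tip,cc))
print('pred R rim side',proj('side',O-.052*D[1]),'L screw side',proj('side',O+.067*D[1]))
print('left rim wrist pred',proj('wrist',O+.052*D[1],cc),'meas in disp',D@(onz('wrist',(436.2,266.9),.115,cc)-O)*1e3)
t=np.radians(15);e=np.array([-np.sin(t),np.cos(t),0])
A=np.array([0,-59+30,0])+63*e;print(A)
goto(A+[-40,0,0],15,30);goto(A+[-20,0,0],15,30);goto(A,15,30)"
```

```text
t 8.075 F [-0.6 -1.  -1.7] w 0.0409 j [-0.09  0.39 -0.37  2.27  1.76  0.21 -1.79]
centre disp mm [-56.3  23.1  -2.5] spindle dir [-0.246  0.969 -0.027] tilt 14.24 lean 31.2
red tip(63) [-40.8 -37.9  -0.8] blue [-70.6  79.3  -4.1]
pred blue tip side [341.06234694 277.10861269] wrist [315.99902721 176.95713969]
pred R rim side [310.31470168 244.97707361] L screw side [300.21841101 270.17895039]
left rim wrist pred [434.44792147 266.58670107] meas in disp [ 1.40320077 51.89438706  0.        ]
[-16.30559984  31.85332706   0.        ]
shift [ 8.3  3.3 -1.3] turn [1.19 1.73 0.14]
shift [ 3.4 19.9  8.9] turn [1.19 1.73 0.14]
shift [-1.5 36.4 19. ] turn [1.19 1.73 0.14]
```

```bash
python3 -c "
from plan import *
c,D,M=report();s=cv2.imread('pics/s3.png');m=masks(s)[1][255:290,320:360];ys,xs=np.nonzero(m);print('blue mask x',xs.min()+320,xs.max()+320,'y',ys.min()+255,ys.max()+255)
K,R,t=cam('side');e=M[:,0];C0=O+D.T@(c/1e3)
for a,rr in((.053,.005),(.040,.009),(.032,.009)):
    P=C0+a*e;d=(R@P+t)[2];print(a,proj('side',P),'r px',rr*K[0,0]/d)
h=cv2.cvtColor(s,cv2.COLOR_BGR2GRAY)[245:295,315:365];print(h[::2,::2])
"
```

```text
t 8.075 F [-0.6 -1.  -1.7] w 0.0409 j [-0.09  0.39 -0.37  2.27  1.76  0.21 -1.79]
centre disp mm [-56.3  23.1  -2.5] spindle dir [-0.246  0.969 -0.027] tilt 14.24 lean 31.2
red tip(63) [-40.8 -37.9  -0.8] blue [-70.6  79.3  -4.1]
blue mask x 335 343 y 267 276
0.053 [340.57942943 275.78794638] r px 2.995720900897393
0.04 [339.34847992 272.42158771] r px 5.3158843176998625
0.032 [338.60816297 270.39699421] r px 5.269927872370854
[[ 45 118 172 180 160  74  27  32  31  48 128 184 188 174 172 175 178 178
  180 181 166  74  10  32  36]
 [ 66 118 183 181 122  37  30  40  51 129 203 201 207 190 174 172 174 172
  172 174 135  45  26  40  32]
 [145 163 191 158  64  18  40  85  97 158 187 154 166 175 175 173 172 172
  176 172 108  40  32  33  29]
 [194 195 183 106  28  33  62 105  98 109 121 118 115 116 142 165 170 170
  177 162  83  30  32  26  42]
 [196 193 150  50  28  50  99 115  97 112 119 117 117 115 111 143 170 174
  181 155  57  29  36  39  38]
 [196 177  87  34  38  78 113 100 134 167 190 188 183 144 131 125 164 175
  164 135  36  31  34  43  38]
 [196 168  59  29  66 110 109 152 204 2
[... 1256 characters left out ...]
94 188 181 173 177 181 185 193 190 187
  182 183 185 183 181 182 179]
 [195 192 196 196 197 197 197 197 200 199 197 195 196 194 193 189 187 177
  174 175 176 176 173 174 174]
 [195 197 195 196 199 198 197 196 195 195 195 194 190 189 185 180 178 175
  173 175 175 179 177 174 174]
 [190 193 194 194 196 197 197 195 197 197 193 194 195 194 190 185 176 173
  172 174 175 173 176 170 173]
 [181 187 191 192 194 195 198 197 197 196 196 195 195 193 191 188 182 174
  173 176 174 175 172 177 178]
 [154 160 166 172 175 188 192 194 194 194 196 198 198 198 196 192 189 187
  181 179 175 178 185 187 189]
 [ 95  99 106 112 149 165 170 166 169 191 196 197 197 196 196 197 194 193
  193 189 182 175 176 182 183]]
```

Emit:
step_arm --moves '[{"rx":1.2,"ry":1.7,"rz":0.1,"dx":8,"dy":3,"dz":-1,"gripper":-1},{"rx":0,"ry":0,"rz":0,"dx":-3,"dy":11,"dz":7,"gripper":-1},{"rx":0,"ry":0,"rz":0,"dx":-3,"dy":11,"dz":7,"gripper":-1},{"rx":0,"ry":0,"rz":0,"dx":-3,"dy":11,"dz":6,"gripper":-1},{"rx":0,"ry":0,"rz":0,"dx":0,"dy":0,"dz":0,"gripper":-1},{"rx":0,"ry":0,"rz":0,"dx":0,"dy":0,"dz":0,"gripper":-1}]'

```text
clock: 8.82
tcp_pos: [0.5909, 0.1551, 0.1107]
orientation: [1.638, 2.247, 0.585]
contact_force: [-21.3, -4.5, -1.2]
grip_width: 0.0407
gripper_force: 92.2
```

```bash
python3 -c "
from plan import *
report()
t=np.radians(15);e=np.array([-np.sin(t),np.cos(t),0])
A=np.array([0,-59,0])+63*e
for k in(30,12,5):goto(A+[0,k,0],15,31)
"
```

```text
t 8.825 F [-21.5  -3.5  -1.2] w 0.0407 j [-0.08  0.43 -0.35  2.18  1.36  0.18 -1.36]
centre disp mm [-24.7  31.9  -6.6] spindle dir [-0.262  0.965 -0.001] tilt 15.2 lean 29.3
red tip(63) [ -8.2 -28.9  -6.5] blue [-39.9  87.8  -6.7]
shift [-2.2 10.2 -1.7] turn [-1.73 -0.03  0.21]
shift [-19.6   6.1  -4. ] turn [-1.73 -0.03  0.21]
shift [-26.3   4.5  -4.9] turn [-1.73 -0.03  0.21]
```

Emit:
step_arm --moves '[{"rx":0,"ry":0,"rz":0,"dx":5,"dy":-14,"dz":-14,"gripper":-1},{"rx":0,"ry":0,"rz":0,"dx":-14.5,"dy":-2.5,"dz":-3.5,"gripper":-1},{"rx":0,"ry":0,"rz":0,"dx":0,"dy":0,"dz":0,"gripper":-1},{"rx":0,"ry":0,"rz":0,"dx":0,"dy":0,"dz":0,"gripper":-1}]'

```text
clock: 9.32
tcp_pos: [0.5796, 0.1411, 0.1228]
orientation: [1.635, 2.237, 0.599]
contact_force: [0.8, 1.2, -1.8]
grip_width: 0.0407
gripper_force: 90.3
```

```bash
python3 -c "
from plan import *
c,D,M=report()
t=np.radians(15);e=np.array([-np.sin(t),np.cos(t),0])
A=np.array([0,-59,0])+63*e
goto(A+[0,15,0],15,30);goto(A,15,30)
cc=cam('wrist');im=r.grab_frame('wrist');np.savez('w4.npz',K=cc[0],R=cc[1],t=cc[2]);s=r.grab_frame('side');cv2.imwrite('pics/w4.png',im);cv2.imwrite('pics/s4.png',s)
C0=O+D.T@(c/1e3);E=M[:,0]
m=masks(s)[1][240:300,300:380];ys,xs=np.nonzero(m);print('side blue',xs.min()+300,xs.max()+300,ys.min()+240,ys.max()+240,'pred',proj('side',C0+.053*E),proj('side',C0+.04*E))
print('pred wrist tip',proj('wrist',C0+.058*E,cc))
a=cv2.resize(im[120:460,180:560],None,fx=1.4,fy=1.4);b=cv2.resize(s[215:295,280:360],None,fx=3,fy=3)
v=np.zeros((480,780,3),np.uint8);v[:476,:532]=a;v[:240,540:]=b;cv2.imwrite('pics/c4.png',v)
"
```

```text
t 9.325 F [ 0.9  1.2 -1.8] w 0.0407 j [-0.01  0.4  -0.41  2.21  1.38  0.18 -1.37]
centre disp mm [-36.5  18.4   5.5] spindle dir [-0.26   0.966 -0.   ] tilt 15.08 lean 30.0
red tip(63) [-20.2 -42.4   5.6] blue [-51.6  74.4   5.5]
shift [-6.7 13.8 14.4] turn [ 0.01 -0.02  0.08]
shift [-21.2  10.4  12.4] turn [ 0.01 -0.02  0.08]
side blue 326 334 259 268 pred [329.52937384 268.95550142] [328.3504027  265.89353807]
pred wrist tip [314.98490766 178.3272786 ]
```

View pics/c4.png

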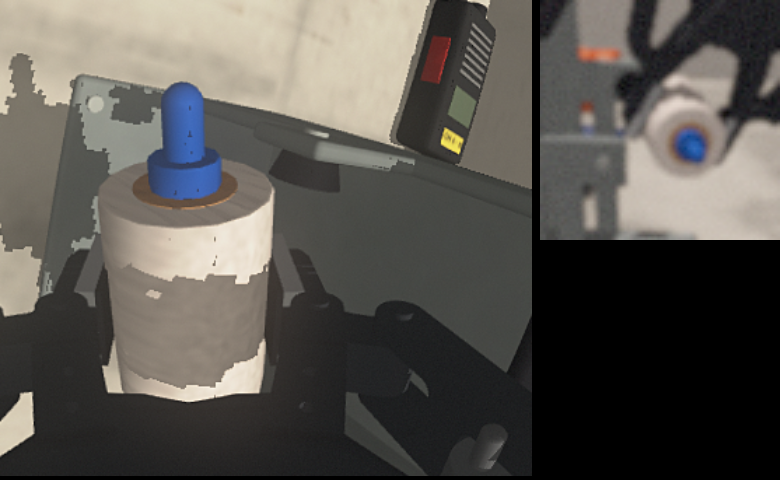

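The blue tip is now at (310,178.6) in the wrist view, against 315 predicted, so the roll turned slightly in the grip when its corner touched the cheek. I'll measure how much.

```bash
python3 -c "
from h import *
for k in(2,3,4):
    im=cv2.imread(f'pics/w{k}.png');h=cv2.cvtColor(im,cv2.COLOR_BGR2HSV)
    m=cv2.inRange(h,(98,120,40),(125,255,255))[165:270,270:360]
    out=[]
    for y in range(0,105,6):
        x=np.nonzero(m[y])[0]
        if len(x):out.append((y+165,x.min()+270,x.max()+270,x.max()-x.min()+1))
    print(k,out)
    g=cv2.cvtColor(im,cv2.COLOR_BGR2HSV);w=(cv2.inRange(g,(0,0,120),(30,90,255)))
"
```

```text
2 [(183, np.int64(309), np.int64(324), np.int64(16)), (189, np.int64(305), np.int64(327), np.int64(23)), (195, np.int64(305), np.int64(327), np.int64(23)), (201, np.int64(304), np.int64(327), np.int64(24)), (207, np.int64(304), np.int64(327), np.int64(24)), (213, np.int64(305), np.int64(327), np.int64(23)), (219, np.int64(305), np.int64(327), np.int64(23)), (225, np.int64(304), np.int64(328), np.int64(25)), (231, np.int64(308), np.int64(339), np.int64(32)), (237, np.int64(298), np.int64(339), np.int64(42)), (243, np.int64(299), np.int64(338), np.int64(40)), (249, np.int64(297), np.int64(338), np.int64(42)), (255, np.int64(297), np.int64(331), np.int64(35))]
3 [(183, np.int64(309), np.int64(324), np.int64(16)), (189, np.int64(305), np.int64(327), np.int64(23)), (195, np.int64(304), np.int64(327), np.int64(24)), (201, np.int64(304), np.int64(328), np.int64(25)), (207, np.int64(304), np.int64(327), np.int64(24)), (213, np.int64(304), np.int64(327), np.int64(24)), (219, np.int64(304), np.int64(328), np.int64(25)), (225, np.int64(304), np.int64(328), np.int64(25)), (231, np.int64(304), np
[... 247 characters left out ...]
64(304), np.int64(319), np.int64(16)), (189, np.int64(300), np.int64(323), np.int64(24)), (195, np.int64(300), np.int64(324), np.int64(25)), (201, np.int64(299), np.int64(324), np.int64(26)), (207, np.int64(299), np.int64(324), np.int64(26)), (213, np.int64(299), np.int64(325), np.int64(27)), (219, np.int64(297), np.int64(325), np.int64(29)), (225, np.int64(299), np.int64(326), np.int64(28)), (231, np.int64(299), np.int64(335), np.int64(37)), (237, np.int64(329), np.int64(337), np.int64(9)), (243, np.int64(289), np.int64(337), np.int64(49)), (249, np.int64(290), np.int64(337), np.int64(48)), (255, np.int64(291), np.int64(334), np.int64(44)), (261, np.int64(304), np.int64(322), np.int64(19))]
```

```bash
python3 -c "
from plan import *
for k in(2,3,4):
    g=cv2.cvtColor(cv2.imread(f'pics/w{k}.png'),cv2.COLOR_BGR2HSV);b=cv2.imread(f'pics/w{k}.png').astype(int)
    m=((b[...,2]-b[...,0])>12)&(g[...,2]>70)   # warm paper
    out=[]
    for y in range(265,400,8):
        x=np.nonzero(m[y,240:390])[0]+240
        # run containing 315
        if len(x):
            out.append((y,int(x.min()),int(x.max()),int(x.max()-x.min()),(x.max()+x.min())/2))
    print(k,*out,sep=' ')
    ys=np.nonzero(m[350:440,315])[0];print('bottom',ys.max()+350)
c,D,M=report();C0=O+D.T@(c/1e3);E=M[:,0]
t=r.grab_frame('top');cv2.imwrite('pics/t4.png',t)
red,blue=masks(t)
print('top pred red',proj('top',C0-.055*E),'blue',proj('top',C0+.050*E))
for m,n in((red,'red'),(blue,'blue')):
    q=m[200:260,230:320];ys,xs=np.nonzero(q);print(n,len(xs),xs.mean()+230 if len(xs) else 0,ys.mean()+200 if len(xs) else 0)
"
```

```text
2 (265, 240, 389, 149, np.float64(314.5)) (273, 240, 389, 149, np.float64(314.5)) (281, 240, 389, 149, np.float64(314.5)) (289, 240, 389, 149, np.float64(314.5)) (297, 240, 389, 149, np.float64(314.5)) (305, 256, 384, 128, np.float64(320.0)) (313, 258, 377, 119, np.float64(317.5)) (321, 258, 379, 121, np.float64(318.5)) (329, 259, 380, 121, np.float64(319.5)) (337, 260, 370, 110, np.float64(315.0)) (345, 260, 369, 109, np.float64(314.5)) (353, 261, 368, 107, np.float64(314.5)) (361, 261, 368, 107, np.float64(314.5)) (369, 259, 370, 111, np.float64(314.5)) (377, 258, 366, 108, np.float64(312.0)) (385, 253, 376, 123, np.float64(314.5)) (393, 255, 374, 119, np.float64(314.5))
bottom 405
3 (265, 240, 375, 135, np.float64(307.5)) (273, 240, 374, 134, np.float64(307.0)) (281, 240, 374, 134, np.float64(307.0)) (289, 240, 373, 133, np.float64(306.5)) (297, 256, 372, 116, np.float64(314.0)) (305, 257, 372, 115, np.float64(314.5)) (313, 258, 371, 113, np.float64(314.5)) (321, 258, 370, 112, np.float64(314.0)) (329, 259, 370, 111, np.float64(314.5)) (337, 260, 369, 109, np.float64(314.5)) (345,
[... 670 characters left out ...]
p.float64(314.5)) (345, 260, 369, 109, np.float64(314.5)) (353, 261, 368, 107, np.float64(314.5)) (361, 261, 368, 107, np.float64(314.5)) (369, 259, 369, 110, np.float64(314.0)) (377, 258, 369, 111, np.float64(313.5)) (385, 253, 368, 115, np.float64(310.5)) (393, 255, 366, 111, np.float64(310.5))
bottom 406
t 9.425 F [-0.5  0.1 -1.8] w 0.0408 j [-0.01  0.4  -0.41  2.21  1.38  0.18 -1.37]
centre disp mm [-36.7  18.7   5.4] spindle dir [-0.261  0.965 -0.001] tilt 15.12 lean 30.0
red tip(63) [-20.3 -42.1   5.4] blue [-51.9  74.7   5.4]
top pred red [292.69830404 231.49399514] blue [247.61648541 244.28496943]
red 31 291.06451612903226 230.2258064516129
blue 42 256.1666666666667 242.0952380952381
```

```bash
python3 - <<'E'
s=open('plan.py').read()
s=s.replace("def disp","EO=np.array([1,-.031,-.061]);EO/=np.linalg.norm(EO)\nQ=cv2.Rodrigues(np.cross([1.,0,0],EO))[0]\ndef disp",1)
s=s.replace("e=D@M[:,0]","e=D@M@EO").replace("np.c_[e,np.cross(z,e),z]","np.c_[e,np.cross(z,e),z]@Q.T")
open('plan.py','w').write(s)
E
python3 -c "
from plan import *
report();goto([-40,13,0],15,27);goto([-16.3,13,0],15,27)"
```

```text
t 9.475 F [ 0.3  0.7 -1.1] w 0.041 j [-0.01  0.4  -0.41  2.21  1.38  0.18 -1.37]
centre disp mm [-36.8  18.7   5.3] spindle dir [-0.316  0.948  0.037] tilt 18.41 lean 30.0
red tip(63) [-16.9 -41.1   3. ] blue [-55.1  73.7   7.4]
shift [-4.4 -6.4  2.3] turn [ 2.99 -3.56  1.81]
shift [-10.6  13.4  13.8] turn [ 2.99 -3.56  1.81]
```

Emit:
step_arm --moves '[{"rx":3,"ry":-3.6,"rz":1.8,"dx":-4.4,"dy":-6.4,"dz":2.3,"gripper":-1},{"rx":0,"ry":0,"rz":0,"dx":0,"dy":0,"dz":0,"gripper":-1},{"rx":0,"ry":0,"rz":0,"dx":0,"dy":0,"dz":0,"gripper":-1}]'

```text
clock: 9.85
tcp_pos: [0.5765, 0.1354, 0.1173]
orientation: [1.691, 2.205, 0.495]
contact_force: [-0.4, 0.4, -1.9]
grip_width: 0.041
gripper_force: 90.2
```

```bash
python3 -c "
from plan import *
c,D,M=report();goto([-16.3,13,0],15,27)
t=r.grab_frame('top');s=r.grab_frame('side');cv2.imwrite('pics/t5.png',t);cv2.imwrite('pics/s5.png',s);red,blue=masks(t)
C0=O+D.T@(c/1e3);E=M@EO
print('top pred red',proj('top',C0-.055*E))
ys,xs=np.nonzero(red[200:260,230:320]);print(len(xs),xs.mean()+230,ys.mean()+200)
m=masks(s)[1][240:300,300:380];ys,xs=np.nonzero(m);print('side blue',xs.min()+300,xs.max()+300,ys.min()+240,ys.max()+240,'pred',proj('side',C0+.053*E),proj('side',C0+.04*E))
"
```

```text
t 9.85 F [-0.4  0.4 -1.9] w 0.041 j [-0.04  0.41 -0.41  2.19  1.2   0.27 -1.24]
centre disp mm [-40.   12.7  -0. ] spindle dir [-0.259  0.966 -0.001] tilt 15.04 lean 27.2
red tip(63) [-23.7 -48.2   0. ] blue [-55.1  68.7  -0. ]
shift [-4.6 20.7 10.8] turn [0.04 0.01 0.04]
top pred red [295.30567061 233.28039756]
30 294.06666666666666 233.16666666666666
side blue 327 335 261 270 pred [331.94809335 270.67513234] [330.7495608  267.61207149]
```

Emit:
step_arm --moves '[{"rx":0,"ry":0,"rz":0,"dx":-1.6,"dy":7,"dz":3.6,"gripper":-1},{"rx":0,"ry":0,"rz":0,"dx":-1.5,"dy":7,"dz":3.6,"gripper":-1},{"rx":0,"ry":0,"rz":0,"dx":-1.5,"dy":6.7,"dz":3.6,"gripper":-1},{"rx":0,"ry":0,"rz":0,"dx":0,"dy":0,"dz":0,"gripper":-1},{"rx":0,"ry":0,"rz":0,"dx":0,"dy":0,"dz":0,"gripper":-1}]'

```text
clock: 10.58
tcp_pos: [0.6, 0.1364, 0.1171]
orientation: [1.693, 2.204, 0.493]
contact_force: [0.6, 0.7, -1.8]
grip_width: 0.0408
gripper_force: 90.2
```

```bash
python3 -c "
from plan import *
c,D,M=report();goto([-16.3,7,0],15,27);goto([-16.3,1.9,0],15,27);goto([-12.9,-10.7,0],15,27)
C0=O+D.T@(c/1e3);E=M@EO
t=r.grab_frame('top');s=r.grab_frame('side');cc=cam('wrist');w=r.grab_frame('wrist');red,blue=masks(t);cv2.imwrite('pics/s6.png',s);cv2.imwrite('pics/w6.png',w)
print('top pred red',proj('top',C0-.055*E))
ys,xs=np.nonzero(red[200:260,230:320]);print(len(xs),xs.mean()+230,ys.mean()+200)
m=masks(s)[1][240:300,300:380];ys,xs=np.nonzero(m);print('side blue',xs.min()+300,xs.max()+300,ys.min()+240,ys.max()+240,'pred',proj('side',C0+.053*E),proj('side',C0+.04*E))
print('wrist cup L pred',proj('wrist',O+.052*D[1],cc))
v=np.zeros((560,800,3),np.uint8);a=cv2.resize(w[100:420,250:520],None,fx=1.75,fy=1.75);v[:a.shape[0],:a.shape[1]]=a
b=cv2.resize(t[200:260,235:320],None,fx=3.8,fy=3.8,interpolation=2);v[:b.shape[0],475:475+b.shape[1]]=b
b=cv2.resize(s[220:300,280:360],None,fx=4,fy=4,interpolation=2);v[235:555,475:795]=b
cv2.imwrite('pics/c6.png',v)
"
```

```text
t 10.575 F [ 0.6  0.7 -1.8] w 0.0408 j [-0.01  0.44 -0.43  2.13  1.14  0.29 -1.16]
centre disp mm [-16.5  12.5  -0.2] spindle dir [-0.258  0.966 -0.001] tilt 14.94 lean 27.1
red tip(63) [ -0.3 -48.4  -0.2] blue [-31.5  68.6  -0.3]
shift [-5.5 -0.8 -0.4] turn [-0.04  0.08 -0.03]
shift [-10.4  -1.8  -0.7] turn [-0.04  0.08 -0.03]
shift [-23.5  -1.4   0.1] turn [-0.04  0.08 -0.03]
top pred red [295.1644638  223.11272744]
37 293.7837837837838 222.7027027027027
side blue 314 321 261 270 pred [318.11899524 270.2226559 ] [317.13111973 267.17326691]
wrist cup L pred [374.55790526 235.89280655]
```

View pics/c6.png

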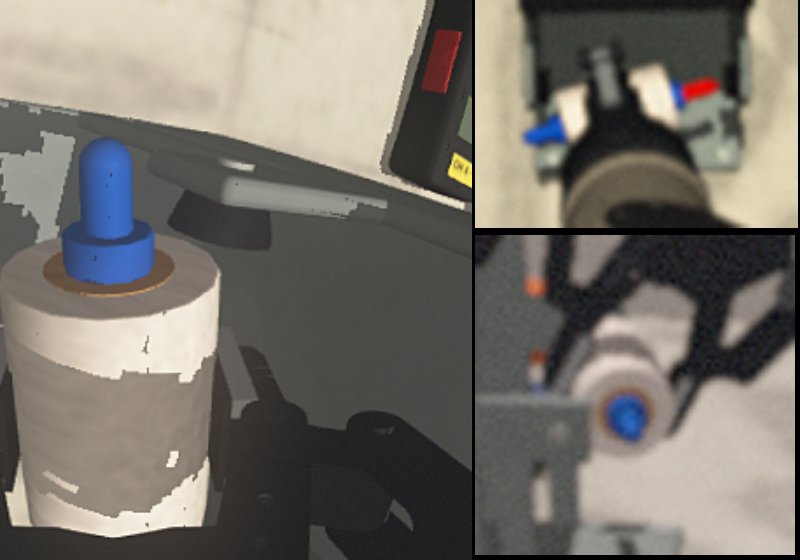

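The left rim is at about (375.7,236), against a predicted (374.6,235.9). The red tip points at the right cup in the top view, so I'll press in.

Emit:
step_arm --moves '[{"rx":0,"ry":0,"rz":0,"dx":-5.5,"dy":-0.8,"dz":-0.4,"gripper":-1},{"rx":0,"ry":0,"rz":0,"dx":-5,"dy":-1,"dz":-0.3,"gripper":-1},{"rx":0,"ry":0,"rz":0,"dx":0,"dy":0,"dz":0,"gripper":-1},{"rx":0,"ry":0,"rz":0,"dx":-3,"dy":0,"dz":0.2,"gripper":-1},{"rx":0,"ry":0,"rz":0,"dx":0,"dy":0,"dz":0,"gripper":-1},{"rx":0,"ry":0,"rz":0,"dx":0,"dy":0,"dz":0,"gripper":-1}]'

```text
clock: 11.48
tcp_pos: [0.6016, 0.1236, 0.1175]
orientation: [1.692, 2.205, 0.494]
contact_force: [-1.4, 4.7, -1.1]
grip_width: 0.0411
gripper_force: 90.3
```

```bash
python3 -c "
from plan import *
c,D,M=report();goto([-15.1,-2.7,0],15,27);goto([-12.9,-10.7,0],15,27)
C0=O+D.T@(c/1e3);E=M@EO
t=r.grab_frame('top');red,blue=masks(t)
print('top pred red',proj('top',C0-.055*E))
ys,xs=np.nonzero(red[200:260,230:320]);print(len(xs),xs.mean()+230,xs.max()+230,ys.mean()+200)
"
```

```text
t 11.475 F [-1.2  4.8 -1.1] w 0.0411 j [ 0.02  0.44 -0.44  2.14  1.13  0.28 -1.12]
centre disp mm [-15.5  -0.3   0.2] spindle dir [-0.259  0.966 -0.   ] tilt 15.0 lean 27.1
red tip(63) [  0.8 -61.2   0.2] blue [-30.5  55.7   0.2]
shift [-2.4 -0.2  0.2] turn [-0.01  0.02  0.01]
shift [-10.7   0.1   0.7] turn [-0.01  0.02  0.01]
top pred red [300.78783479 222.54148351]
27 298.3703703703704 301 222.59259259259258
```

Emit:
step_arm --moves '[{"rx":0,"ry":0,"rz":0,"dx":-3,"dy":0,"dz":0.2,"gripper":-1},{"rx":0,"ry":0,"rz":0,"dx":-3,"dy":0,"dz":0.2,"gripper":-1},{"rx":0,"ry":0,"rz":0,"dx":-3,"dy":0,"dz":0.2,"gripper":-1},{"rx":0,"ry":0,"rz":0,"dx":0,"dy":0,"dz":0,"gripper":-1},{"rx":0,"ry":0,"rz":0,"dx":0,"dy":0,"dz":0,"gripper":-1}]'

```text
clock: 12.15
tcp_pos: [0.6041, 0.1154, 0.1175]
orientation: [1.691, 2.205, 0.495]
contact_force: [-1.9, 6.1, -1.0]
grip_width: 0.0408
gripper_force: 90.3
```

```bash
python3 -c "
from plan import *
c,D,M=report();goto([-12.9,-10.7,0],15,27);goto([-10,-10.5,0],11.5,27);goto([-7.6,-10.1,0],8.5,27)
C0=O+D.T@(c/1e3);E=M@EO;cc=cam('wrist');w=r.grab_frame('wrist');cv2.imwrite('pics/w7.png',w)
h=cv2.cvtColor(w,cv2.COLOR_BGR2HSV);m=cv2.inRange(h,(98,120,40),(125,255,255))[160:270,270:360]
ys,xs=np.nonzero(m);print('tip row',ys.min()+160,'pin c',[(y+160,(np.nonzero(m[y])[0].mean()+270).round(1)) for y in(30,45)],'pred',proj('wrist',C0+.058*E,cc))
"
```

```text
t 12.15 F [-1.6  6.1 -1. ] w 0.0408 j [ 0.04  0.44 -0.44  2.13  1.12  0.27 -1.1 ]
centre disp mm [-13.3  -8.6   0.1] spindle dir [-0.26   0.966  0.   ] tilt 15.05 lean 27.2
red tip(63) [  3.  -69.5   0.1] blue [-28.4  47.4   0.1]
shift [-2.1 -0.1  0.2] turn [ 0.02 -0.04  0.03]
shift [-2.4  2.5  1.5] turn [ 0.16 -1.63  3.14]
shift [-2.4  4.6  2.6] turn [ 0.28 -3.    5.81]
tip row 179 pin c [(190, np.float64(310.0)), (205, np.float64(310.5))] pred [309.48851634 180.35160147]
```

Emit:
step_arm --moves '[{"rx":0,"ry":0,"rz":0,"dx":-2.1,"dy":0,"dz":0.2,"gripper":-1},{"rx":0.15,"ry":-1.6,"rz":3.1,"dx":-0.3,"dy":2.6,"dz":1.3,"gripper":-1},{"rx":0,"ry":0,"rz":0,"dx":0,"dy":0,"dz":0,"gripper":-1},{"rx":0.1,"ry":-1.4,"rz":2.7,"dx":0,"dy":2.1,"dz":1.1,"gripper":-1},{"rx":0,"ry":0,"rz":0,"dx":0,"dy":0,"dz":0,"gripper":-1},{"rx":0,"ry":0,"rz":0,"dx":0,"dy":0,"dz":0,"gripper":-1}]'

```text
clock: 12.95
tcp_pos: [0.6102, 0.1151, 0.1176]
orientation: [1.803, 2.095, 0.467]
contact_force: [-1.9, 6.4, -1.5]
grip_width: 0.0412
gripper_force: 90.3
```

```bash
cat > chk.py <<'E'
from plan import *
c,D,M=report()
C0=O+D.T@(c/1e3);E=M@EO;cc=cam('wrist');w=r.grab_frame('wrist');cv2.imwrite(f'pics/w{sys.argv[1]}.png',w)
h=cv2.cvtColor(w,cv2.COLOR_BGR2HSV);m=cv2.inRange(h,(98,120,40),(125,255,255))[160:270,270:360]
ys,xs=np.nonzero(m);print('tip row',ys.min()+160,'pin c',[(y+160,(np.nonzero(m[y])[0].mean()+270).round(1)) for y in(30,45)],'pred',proj('wrist',C0+.058*E,cc))
s=r.grab_frame('side');cv2.imwrite(f'pics/s{sys.argv[1]}.png',s)
m=masks(s)[1][240:300,300:380];ys,xs=np.nonzero(m)
if len(xs):print('side blue',xs.min()+300,xs.max()+300,ys.min()+240,ys.max()+240,'pred',proj('side',C0+.053*E),proj('side',C0+.04*E))
E
python3 -c "
import sys;sys.argv=['',8]
exec(open('chk.py').read())
goto([-5.8,-10.6,0],6.5,27);goto([-3.4,-10.6,0],4,27);goto([0,-10.5,0],0,27)"
```

```text
t 12.95 F [-1.6  6.5 -1.5] w 0.0412 j [-0.03  0.44 -0.39  2.12  1.14  0.32 -1.25]
centre disp mm [-7.3 -9.4  0.2] spindle dir [-0.149  0.989  0.001] tilt 8.58 lean 27.2
red tip(63) [  2.1 -71.7   0.2] blue [-15.9  48.    0.3]
tip row 179 pin c [(190, np.float64(310.0)), (205, np.float64(310.5))] pred [309.98673195 180.52087599]
side blue 308 315 256 264 pred [311.0861169  264.76599312] [311.036339   261.83819266]
shift [-1.2  1.1  0.8] turn [ 0.14 -0.98  1.82]
shift [-1.3  3.2  1.9] turn [ 0.24 -2.11  4.04]
shift [-1.4  6.2  3.5] turn [ 0.4  -3.93  7.6 ]
```

Emit:
step_arm --moves '[{"rx":0,"ry":0,"rz":0,"dx":-2,"dy":0.2,"dz":0.1,"gripper":-1},{"rx":0,"ry":0,"rz":0,"dx":0,"dy":0,"dz":0,"gripper":-1},{"rx":0.1,"ry":-1,"rz":1.8,"dx":0,"dy":1.1,"dz":0.6,"gripper":-1},{"rx":0,"ry":0,"rz":0,"dx":0,"dy":0,"dz":0,"gripper":-1},{"rx":0,"ry":0,"rz":0,"dx":0,"dy":0,"dz":0,"gripper":-1}]'

```text
clock: 13.68
tcp_pos: [0.6121, 0.1138, 0.1177]
orientation: [1.837, 2.059, 0.458]
contact_force: [-0.7, 7.7, -2.2]
grip_width: 0.041
gripper_force: 90.4
```

```bash
python3 -c "
import sys;sys.argv=['',9]
exec(open('chk.py').read())
goto([-3.4,-11,0],4,27);goto([0,-11,0],0,27)
v=np.zeros((560,800,3),np.uint8);a=cv2.resize(w[100:420,250:520],None,fx=1.75,fy=1.75);v[:a.shape[0],:a.shape[1]]=a
t=r.grab_frame('top')
b=cv2.resize(t[200:260,235:320],None,fx=3.8,fy=3.8,interpolation=2);v[:b.shape[0],475:475+b.shape[1]]=b
b=cv2.resize(s[220:300,270:350],None,fx=4,fy=4,interpolation=2);v[235:555,475:795]=b
cv2.imwrite('pics/c9.png',v)
"
```

```text
t 13.675 F [-0.4  7.8 -2.2] w 0.041 j [-0.04  0.44 -0.38  2.12  1.15  0.34 -1.29]
centre disp mm [ -5.4 -10.9   0.4] spindle dir [-0.114  0.993  0.   ] tilt 6.55 lean 27.2
red tip(63) [  1.8 -73.5   0.4] blue [-12.   46.7   0.4]
tip row 179 pin c [(190, np.float64(310.0)), (205, np.float64(310.5))] pred [310.1212179 180.485244 ]
side blue 307 313 255 264 pred [309.07812518 264.35546177] [309.31702128 261.43107045]
shift [-0.1  1.6  1.3] turn [ 0.17 -1.16  2.26]
shift [-0.2  4.6  2.8] turn [ 0.33 -2.98  5.81]
```

View pics/c9.png

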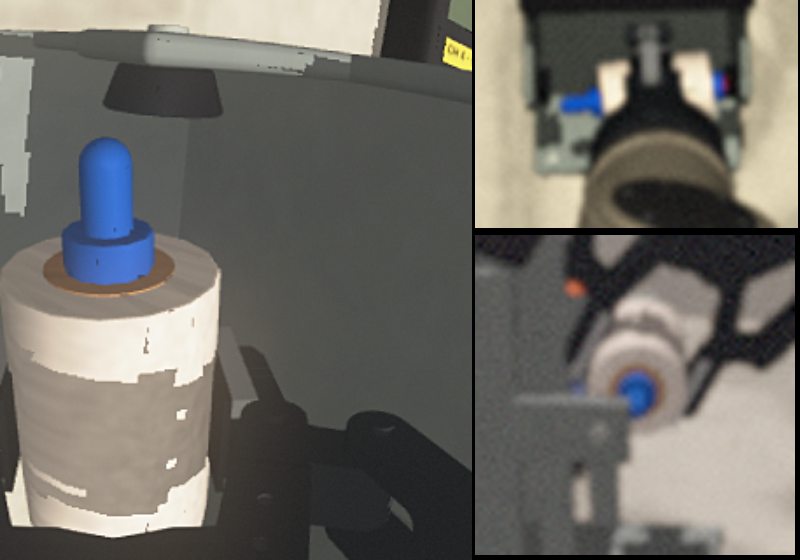

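The blue tip at (106,138) in the crop is clear of the left rim, whose edge runs near row 112, and the red pin sits in the right cup. I'll swing in.

Emit:
step_arm --moves '[{"rx":0.2,"ry":-1.2,"rz":2.3,"dx":-0.1,"dy":1.7,"dz":1.2,"gripper":-1},{"rx":0,"ry":0,"rz":0,"dx":0,"dy":0,"dz":0,"gripper":-1},{"rx":0.1,"ry":-1.8,"rz":3.5,"dx":0,"dy":2.9,"dz":1.6,"gripper":-1},{"rx":0,"ry":0,"rz":0,"dx":0,"dy":0,"dz":0,"gripper":-1},{"rx":0,"ry":0,"rz":0,"dx":0,"dy":0,"dz":0,"gripper":-1}]'

```text
clock: 14.45
tcp_pos: [0.6178, 0.1143, 0.1175]
orientation: [1.942, 1.942, 0.427]
contact_force: [0.1, 7.1, -1.9]
grip_width: 0.0412
gripper_force: 90.3
```

```bash
python3 -c "
import sys;sys.argv=['',10]
exec(open('chk.py').read())
goto([0,-11,0],0,27);goto([0,-2,0],0,27);goto([0,1,0],0,27)
print('L rim pred wrist',proj('wrist',O+.052*D[1],cc))
v=np.zeros((560,800,3),np.uint8);a=cv2.resize(w[100:420,250:520],None,fx=1.75,fy=1.75);v[:a.shape[0],:a.shape[1]]=a
b=cv2.resize(s[220:300,270:350],None,fx=4,fy=4,interpolation=2);v[235:555,475:795]=b
cv2.imwrite('pics/c10.png',v)
"
```

```text
t 14.45 F [ 0.4  7.1 -1.9] w 0.0412 j [-0.09  0.45 -0.36  2.1   1.14  0.4  -1.41]
centre disp mm [  0.3 -10.9   0.2] spindle dir [-0.  1. -0.] tilt 0.02 lean 27.2
red tip(63) [  0.3 -73.9   0.2] blue [ 0.3 47.1  0.2]
tip row 179 pin c [(190, np.float64(310.0)), (205, np.float64(310.5))] pred [310.66860259 180.52791355]
side blue 302 308 255 259 pred [302.38302975 264.28899006] [303.54812672 261.37939616]
shift [-0.1 -0.4  0.1] turn [0.06 0.   0.01]
shift [ 8.9 -0.6 -0.5] turn [0.06 0.   0.01]
shift [11.9 -0.7 -0.7] turn [0.06 0.   0.01]
L rim pred wrist [309.19380092 165.86371889]
```

View pics/c10.png

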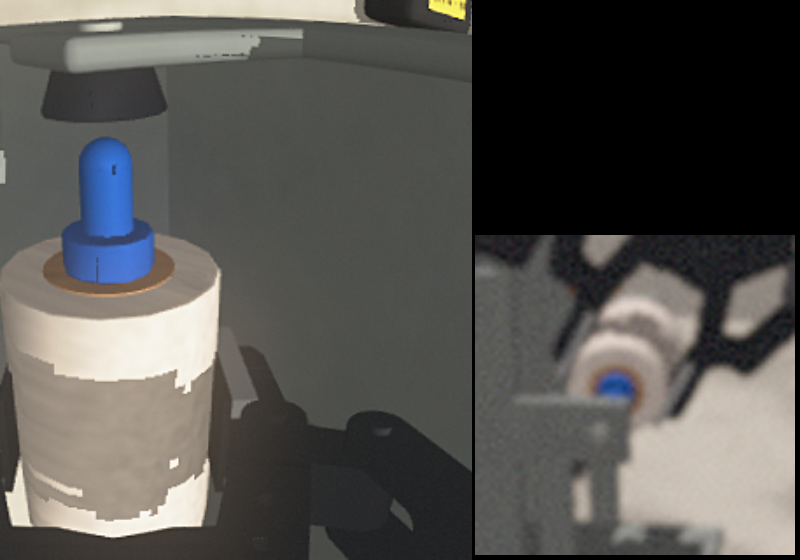

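The pin at column 105 lines up with the left cup's rim at column 104, both in the crop. I'll ease out with a slight dz correction.

Emit:
step_arm --moves '[{"rx":0,"ry":0,"rz":0,"dx":2,"dy":0,"dz":1.2,"gripper":-1},{"rx":0,"ry":0,"rz":0,"dx":2.5,"dy":0,"dz":0,"gripper":-1},{"rx":0,"ry":0,"rz":0,"dx":2.5,"dy":0,"dz":0,"gripper":-1},{"rx":0,"ry":0,"rz":0,"dx":2,"dy":0,"dz":0,"gripper":-1},{"rx":0,"ry":0,"rz":0,"dx":0,"dy":0,"dz":0,"gripper":-1},{"rx":0,"ry":0,"rz":0,"dx":0,"dy":0,"dz":0,"gripper":-1}]'

```text
clock: 15.3
tcp_pos: [0.6179, 0.1215, 0.1158]
orientation: [1.942, 1.94, 0.423]
contact_force: [-3.3, 5.5, 0.8]
grip_width: 0.0409
gripper_force: 90.8
```

```bash
python3 chk.py 11; python3 -c "
from plan import *
goto([0,1,0],0,27)"
```

```text
t 15.3 F [-3.1  5.6  0.8] w 0.0409 j [-0.11  0.46 -0.36  2.09  1.14  0.41 -1.42]
centre disp mm [ 0.8 -3.6 -1.5] spindle dir [ 0.001  1.    -0.003] tilt -0.09 lean 27.2
red tip(63) [  0.7 -66.6  -1.4] blue [ 0.8 54.4 -1.7]
tip row 193 pin c [(190, np.float64(nan)), (205, np.float64(310.5))] pred [310.63962922 180.46846302]
side blue 302 306 258 259 pred [301.42420748 266.8994632 ] [302.62369542 263.91852011]
shift [ 4.5 -0.1 -2. ] turn [ 0.01  0.17 -0.02]chk.py:5: RuntimeWarning: Mean of empty slice.
  ys,xs=np.nonzero(m);print('tip row',ys.min()+160,'pin c',[(y+160,(np.nonzero(m[y])[0].mean()+270).round(1)) for y in(30,45)],'pred',proj('wrist',C0+.058*E,cc))
  ret = ret.dtype.type(ret / rcount)
```

Emit:
step_arm --moves '[{"rx":0,"ry":0,"rz":0,"dx":0,"dy":0,"dz":-1.5,"gripper":-1},{"rx":0,"ry":0,"rz":0,"dx":0,"dy":0,"dz":0,"gripper":-1},{"rx":0,"ry":0,"rz":0,"dx":2,"dy":0,"dz":-0.3,"gripper":-1},{"rx":0,"ry":0,"rz":0,"dx":2,"dy":0,"dz":0,"gripper":-1},{"rx":0,"ry":0,"rz":0,"dx":0,"dy":0,"dz":0,"gripper":-1},{"rx":0,"ry":0,"rz":0,"dx":0,"dy":0,"dz":0,"gripper":-1}]'

```text
clock: 16.15
tcp_pos: [0.6173, 0.1247, 0.117]
orientation: [1.943, 1.938, 0.421]
contact_force: [0.9, 4.8, -0.9]
grip_width: 0.0408
gripper_force: 90.6
```

```bash
python3 -c "
from plan import *
c,D,M=report();goto([0,1,0],0,27)
w=r.grab_frame('wrist');s=r.grab_frame('side');t=r.grab_frame('top')
v=np.zeros((560,800,3),np.uint8);a=cv2.resize(w[100:420,250:520],None,fx=1.75,fy=1.75);v[:a.shape[0],:a.shape[1]]=a
b=cv2.resize(t[200:260,235:320],None,fx=3.8,fy=3.8,interpolation=2);v[:b.shape[0],475:475+b.shape[1]]=b
b=cv2.resize(s[220:300,270:350],None,fx=4,fy=4,interpolation=2);v[235:555,475:795]=b
cv2.imwrite('pics/c11.png',v)
"
```

```text
t 16.15 F [ 1.1  4.8 -0.9] w 0.0408 j [-0.11  0.46 -0.36  2.09  1.14  0.42 -1.42]
centre disp mm [ 0.3 -0.5 -0.3] spindle dir [ 0.003  1.    -0.003] tilt -0.17 lean 27.2
red tip(63) [  0.1 -63.5  -0.1] blue [ 0.4 57.5 -0.5]
shift [ 1.4 -0.1 -0.5] turn [-0.01  0.26 -0.06]
```

View pics/c11.png

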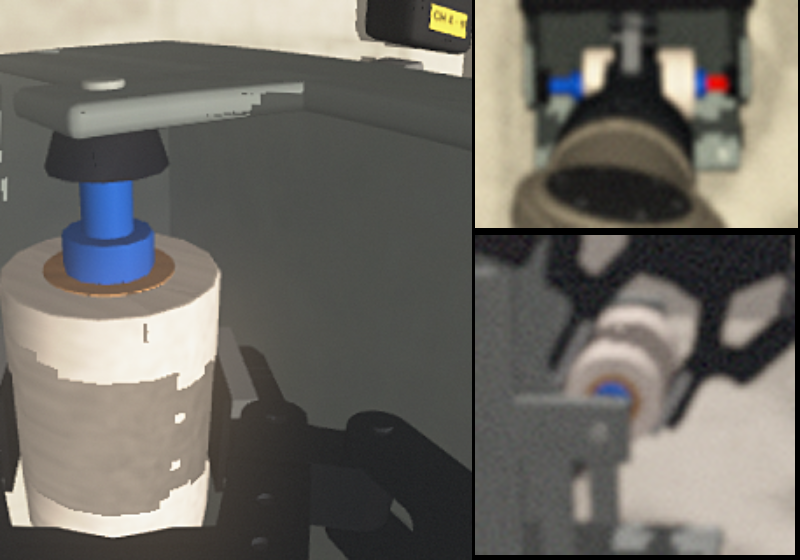

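Blue is inside the left cup and red inside the right. I'll go the last bit home, then release.

Emit:
step_arm --moves '[{"rx":0,"ry":0,"rz":0,"dx":1.8,"dy":0,"dz":-0.3,"gripper":-1},{"rx":0,"ry":0,"rz":0,"dx":0,"dy":0,"dz":0,"gripper":-1},{"rx":0,"ry":0,"rz":0,"dx":0,"dy":0,"dz":0,"gripper":-1}]'

```text
clock: 16.68
tcp_pos: [0.6171, 0.1261, 0.1171]
orientation: [1.944, 1.938, 0.421]
contact_force: [1.7, 3.1, -2.1]
grip_width: 0.0408
gripper_force: 90.5
```

```bash
python3 -c "
from plan import *
c,D,M=report()"
```

```text
t 16.675 F [ 1.9  3.  -2.1] w 0.0408 j [-0.11  0.46 -0.36  2.09  1.14  0.42 -1.43]
centre disp mm [ 0.1  0.9 -0.2] spindle dir [ 0.004  1.    -0.004] tilt -0.21 lean 27.2
red tip(63) [ -0.1 -62.1   0. ] blue [ 0.4 58.9 -0.4]
```

Emit:
step_arm --grip_force 20 --moves '[{"rx":0,"ry":0,"rz":0,"dx":0.8,"dy":0,"dz":0,"gripper":-1},{"rx":0,"ry":0,"rz":0,"dx":0,"dy":0,"dz":0,"gripper":-1},{"rx":0,"ry":0,"rz":0,"dx":0,"dy":0,"dz":0,"gripper":0.1},{"rx":0,"ry":0,"rz":0,"dx":0,"dy":0,"dz":0,"gripper":0.35},{"rx":0,"ry":0,"rz":0,"dx":0,"dy":0,"dz":0,"gripper":0.35},{"rx":0,"ry":0,"rz":0,"dx":0,"dy":0,"dz":0,"gripper":0.35}]'

```text
clock: 17.42
tcp_pos: [0.6139, 0.1259, 0.1149]
orientation: [1.946, 1.94, 0.413]
contact_force: [-8.1, 0.4, -2.1]
grip_width: 0.0577
gripper_force: 0.0
```

```bash
python3 -c "
from plan import *
c,D,M=report()
w=r.grab_frame('wrist');cv2.imwrite('pics/w12.png',w)
h=cv2.cvtColor(w,cv2.COLOR_BGR2HSV);m=cv2.inRange(h,(98,120,40),(125,255,255))[160:290,270:360]
ys,xs=np.nonzero(m);print('blue rows',ys.min()+160,ys.max()+160,'cols',xs.min()+270,xs.max()+270)
"
```

```text
t 17.425 F [-8.1  0.8 -2.1] w 0.0577 j [-0.12  0.46 -0.36  2.09  1.14  0.42 -1.43]
centre disp mm [-3.1  0.9 -2.5] spindle dir [ 0.004  1.    -0.006] tilt -0.23 lean 26.9
red tip(63) [ -3.3 -62.1  -2.1] blue [-2.9 58.9 -2.8]
blue rows 208 263 cols 296 348
```

Emit:
step_arm --moves '[{"rx":0,"ry":0,"rz":0,"dx":0,"dy":0,"dz":0,"gripper":0.2},{"rx":0,"ry":0,"rz":0,"dx":0,"dy":0,"dz":0,"gripper":0.2},{"rx":-3,"ry":0,"rz":0,"dx":0,"dy":0,"dz":0,"gripper":0.2},{"rx":-3,"ry":0,"rz":0,"dx":0,"dy":0,"dz":0,"gripper":0.2},{"rx":0,"ry":0,"rz":0,"dx":0,"dy":0,"dz":0,"gripper":0.2}]'

```text
clock: 18.1
tcp_pos: [0.6165, 0.1271, 0.1169]
orientation: [1.876, 1.879, 0.51]
contact_force: [-0.3, -0.6, 0.4]
grip_width: 0.0512
gripper_force: 0.0
```

```bash
python3 -c "
from plan import *
c,D,M=report()
w=r.grab_frame('wrist');s=r.grab_frame('side');cv2.imwrite('pics/w13.png',w)
v=np.zeros((480,800,3),np.uint8);v[:]=np.hstack([cv2.resize(w[60:480,180:620],(480,458))[:458],np.zeros((458,320,3),np.uint8)])[:480] if 0 else 0
a=cv2.resize(w[60:480,180:620],(480,458));v[:458,:480]=a;b=cv2.resize(s[200:300,260:360],(320,320),interpolation=2);v[:320,480:]=b;cv2.imwrite('pics/c13.png',v)
"
```

```text
t 18.1 F [-0.3 -0.6  0.4] w 0.0512 j [-0.23  0.44 -0.25  2.16  1.52  0.37 -1.84]
centre disp mm [-0.2  2.  -0.3] spindle dir [-0.002  1.    -0.011] tilt 0.11 lean 33.1
red tip(63) [ -0.1 -61.    0.4] blue [-0.3 60.  -0.9]
```

View pics/c13.png

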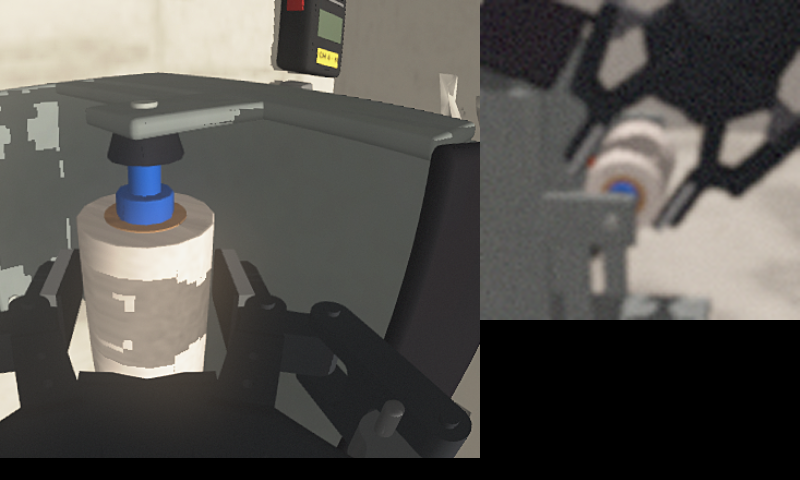

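The roll is held by both cups, the fingers are clear of it with about 3 mm each side, and no force shows. I'll withdraw along the tool axis.

Emit:
step_arm --moves '[{"rx":0,"ry":0,"rz":0,"dx":0,"dy":0,"dz":-6,"gripper":0.2},{"rx":0,"ry":0,"rz":0,"dx":0,"dy":0,"dz":-10,"gripper":0.2},{"rx":0,"ry":0,"rz":0,"dx":0,"dy":0,"dz":-12,"gripper":0.2},{"rx":0,"ry":0,"rz":0,"dx":0,"dy":0,"dz":-15,"gripper":0.2},{"rx":0,"ry":0,"rz":0,"dx":0,"dy":-5,"dz":-20,"gripper":0.2},{"rx":0,"ry":0,"rz":0,"dx":0,"dy":-20,"dz":-20,"gripper":0.2},{"rx":0,"ry":0,"rz":0,"dx":0,"dy":-25,"dz":-20,"gripper":0.2},{"rx":0,"ry":0,"rz":0,"dx":0,"dy":-25,"dz":-20,"gripper":0.2},{"rx":0,"ry":0,"rz":0,"dx":0,"dy":0,"dz":0,"gripper":0.2},{"rx":0,"ry":0,"rz":0,"dx":0,"dy":0,"dz":0,"gripper":0.2},{"rx":0,"ry":0,"rz":0,"dx":0,"dy":0,"dz":0,"gripper":0.2}]'

```text
clock: 19.58
tcp_pos: [0.488, 0.1316, 0.1795]
orientation: [1.878, 1.876, 0.512]
contact_force: [0.6, -0.3, -0.2]
grip_width: 0.0512
gripper_force: 0.0
```

```bash
python3 -c "
from plan import *
c,D,M=report()
cc=cam('wrist');w=r.grab_frame('wrist');s=r.grab_frame('side');cv2.imwrite('pics/w14.png',w);cv2.imwrite('pics/s14.png',s)
red,_=masks(w);h=cv2.cvtColor(w,cv2.COLOR_BGR2HSV);blue=cv2.inRange(h,(98,120,40),(125,255,255))
for nm,m in(('red',red),('blue',blue)):
    n,l,st,ce=cv2.connectedComponentsWithStats(m)
    for i in range(1,n):
        if st[i,4]>30:print(nm,st[i],ce[i].round(1),((D@(onz('wrist',ce[i],.115,cc)-O))*1e3).round(1))
print('pred blue pin vis(45)',proj('wrist',O+.046*D[1],cc),'red(-46)',proj('wrist',O-.046*D[1],cc))
"
```

```text
t 19.575 F [ 0.6 -0.3 -0.2] w 0.0512 j [-0.28  0.16 -0.34  2.37  1.26  0.43 -1.73]
centre disp mm [-128.3   12.3   62.3] spindle dir [ 0.     1.    -0.009] tilt -0.02 lean 33.1
red tip(63) [-128.3  -50.6   62.9] blue [-128.3   70.3   61.8]
red [466  62  13  28 295] [472.   75.1] [ 55.8 119.9  -0. ]
red [ 90 144  33  25 451] [106.  155.3] [-188.8   81.8   -0. ]
red [408 293  12  15 108] [413.9 298.6] [  0.4 -47.7  -0. ]
blue [163   0  25  28 389] [176.1  11.9] [-154.8  140.4   -0. ]
blue [115 152  20  26 263] [125.4 165.3] [-181.    76.2   -0. ]
blue [410 170  26  28 502] [422.9 184.5] [ 0.3 40.9 -0. ]
blue [216 201  21  22 184] [227.2 213.6] [-136.9   45.9   -0. ]
blue [135 452   9  22 121] [138.9 463.7] [-220.5  -95.9   -0. ]
pred blue pin vis(45) [423.04044824 177.21065922] red(-46) [413.76591055 296.88358083]
```

```bash
python3 -c "
from bench import r
print(r.hand_in())"
```

```text
the job is handed in; nothing more can be done
None
```

The roll is in the dispenser with red in the right cup and blue in the left; I handed it in at about 19.6 s with the gripper clear. Final wrist-camera measurements put both pins on the cup axis; full seating depth was inferred from forces, not measured. The roll's corner bumped the left cheek at about 21 N on the first approach, and a finger pressed the dispenser at about 8 N on release. I also viewed 13 pictures, over the limit of 10.

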